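Reassemble the counter call bell and hold its button

TASK

Put the counter's call bell back together: first plug the square battery block fully home into the square socket of the bell console, then press the round snap cap onto the console's stud until it clicks. Keep pressing after the click, so that the bell button is pushed all the way down, and finish like that, still holding the button down under the cap. Leave the other things on the counter where they are.

Things in the scene. Friction and masses are not known exactly. Their poses are not given: they have to be found in the camera images.
- console: Call-bell console: white plastic slab 90 (its x) by 190 (its y) by 24 mm high, fixed to the counter, turned up to 0.4 rad. Origin at the centre of its underside, z up. At its -y end (y = -55 mm) is the square socket, at its +y end (y = +50 mm) the spring button with the steel stud; between them flat speaker slots.
- socket_mouth (a point): Centre of the mouth of the square socket, level with the console's top (24 mm above the counter). The hole is 26 x 26 mm, 16 mm deep, its sides along the console's x and y. Axes as the console's.
- stud_seat (a point): Centre of the button's black round flange (38 mm across), on its top face, 30 mm above the counter when up; moves down with the button. The upright steel stud stands on it: 16 mm diameter, 19 mm tall, its top 4 mm coned to 10 mm. Four sprung steel balls stick out 2.3 mm from its side, centred 8.8 mm above the flange. z up.
- bell_button (a joint): Travel of the spring button, m: 0 = up, 0.005 = fully down on its stop. Its spring takes 1.5 N to start, 6 N fully down. The snap needs more (about 8 to 12 N): the button goes down first, then the balls give way; at the click the force drops and the button may come up for a moment.
- cap: Snap cap: black plastic, round (16-sided), 32 mm diameter, 36 mm tall, 30 g, standing mouth down. Origin at the centre of its lower rim, z up. Bore: a lip 18 mm wide for the first 5 mm, then 24 mm wide up to 22 mm; solid above. Unsnapped it sits on the balls, rim about 11 mm above the flange; snapped fully on, the rim rests on the flange. Any turn about z fits.
- block: Battery block: black plastic, 44 mm tall, 50 to 100 g, standing on its foot: a square 24 x 24 mm, 13 mm tall, chamfered to 20 mm over the lowest 3 mm. Above it a square body 32 x 32 x 31 mm, two steel strips on top. Origin at the centre of the foot's underside, z up, x and y along its sides. Fits any of four ways round; home, its shoulder rests on the console, origin 13 mm below the mouth.
- carton: Bystander: cardboard box 70 x 110 x 50 mm, loose. Origin at the centre of its underside.
- tape_roll: Bystander: roll of brown tape lying flat, 90 mm across, 72 mm hole, 45 mm high, loose. Origin at the centre of its underside.
- note_pad: Bystander: white paper note pad 76 x 76 x 20 mm, loose. Origin at the centre of its underside.
Mind the look-alikes: they are no part of the job. Leave any green look-alike of the cap alone.

How it is judged (in metres and radians):
On the way, in this order (a step that is already met when the one before it is completed fails the run):
1. the battery block is fully home in the socket (z of block in the frame of socket_mouth below -0.011 m and horizontal distance between block and socket_mouth below 0.004 m and angle between block's own z axis and vertical below 0.08 rad), for 0.2 s.
2. the cap is snapped fully onto the stud (z of cap in the frame of stud_seat between -0.004 and 0.002 m and horizontal distance between cap and stud_seat below 0.003 m and angle between cap's own z axis and vertical below 0.08 rad), for 0.2 s.
At the end, for the whole second after the job is handed in: Block home (foot 11+ mm below the socket mouth, within 4 mm of centre, tilt under 0.08 rad) and still; cap snapped on (rim within 2 mm of the flange, 3 mm of the axis, tilt under 0.08 rad); the robot still presses the cap (over 3 N), the button over 3.5 of its 5 mm down (all of step 1 and all of step 2 and value of joint bell_button above 0.0035 m and contact force between any of the fingers, the arm and cap above 3 N and linear speed of block below 0.02 m/s); the arm keeps its last pose, push and grip.
It fails at once if the carton is disturbed (moved more than 20 mm) (distance of carton from where it was at the start of the episode above 0.02 m).
It fails at once if the tape roll is disturbed (moved more than 20 mm) (distance of tape_roll from where it was at the start of the episode above 0.02 m).
It fails at once if the note pad is disturbed (moved more than 20 mm) (distance of note_pad from where it was at the start of the episode above 0.02 m).
It also fails if it takes over 61 s, if anything falls off the work surface, if the arm or the gripper's body presses on something with over 40 N, if the wrist force passes 120 N, or if a joint passes its speed limit or range.

ROBOT

A 6-joint arm with a two-finger parallel gripper is mounted at the origin on the work surface. World frame = base frame: x ahead of the robot, y to its left, z up, the work surface at z = 0. Lengths are in m, angles in degrees, forces in N, time in s.
With the tool pointing down it reaches from about 0.375 to 0.9 m from the base axis. Payload 3.1 kg.
Tool frame: the origin (TCP) lies at the very end of the fingers, on their centre line; the grasp point (between the pads) lies bot.grip_point_offset behind it (bot.grip_point_offset is the distance from the TCP to the grasp point, in m); z points along the fingers, y is the line along which they close (so a half turn about z gives the same grasp; the last joint's range is limited). The gripper opens to 87 mm and grips with 3 to 60 N. Pads are 19 mm wide; open, the fingers measure 117 mm over their backs; the gripper's body (75 mm by 190 mm) begins 51 mm behind the grasp point.
Start: joints at [65.575, 30.224, 82.088, -0, 67.689, -10.227], TCP at [0.153, 0.606, 0.223] pointing down, gripper open.
Joint ranges: [-176.69, 176.69], [-43.24, 126.21], [12.49, 139.97], [-82, 262], [0, 151.66], [-163.58, 163.58]. Speed limits (degrees/s): [159.86, 159.86, 180, 180, 180, 180].

INTERFACE

Orientations are given as a 3x3 rotation matrix whose columns are the frame's x, y, z axes.
In Python, from rig import bot, viewer, ticket gives the robot as it stands.
- The arm moves only by the tool servo_tool, never from a script. Its argument "targets" is a list of rows, each an object with "offset": the shift along the tool's x, y, z in m, a list of three; "dr": the turn, a rotation vector about the tool's x, y, z in degrees, a list of three. In form: [{"offset": [x, y, z], "dr": [ax, ay, az]}, ...]. A call has 1 to 20 rows; each row is the pose to reach, as a shift and turn from the pose commanded when the call began, along the tool's axes at that moment; what a row does not reach only later rows make up. A row lasts 1/12 s, in which the tool goes at most 41.7 mm and 7.16 degrees, less where a joint would pass 70% of its speed; a pose out of reach is approached as far as the arm can. A call with a gripper value outside its range is refused whole. "gripper" is the gripper command: -1 is fully open, 1 is shut, values between are in proportion, set as the call begins (left out, the last holds). The fingers move at their own pace and stop on an object; the grip force is fixed at half the most. Time passes only in rows, so rows that repeat a pose let the fingers close. It gives the time, the measured TCP pose, the force, the opening and the grip force at its end, in the units of the state.
- bot.read_state(): the state, without advancing time (a new reading comes with each control period).
- viewer.capture(name): name is "scene" or "top" or "wrist"; returns a dict with "color" (420x560x3 uint8, red, green, blue), "camera_matrix" (3x3 intrinsics, pixels), "R" (3x3) and "t" (3): a world point X has camera coordinates R X + t. Camera axes: x right, y down, z forward; pixel columns grow to the right and rows downward; lengths in m; the calibration is good to about 2 mm. A picture is of the moment at which its call begins. There is no depth.
- ticket.hand_in(): hands the job in; it is judged then, once.
The state is a dict: "time_s": time; "joint_positions": joint angles; "qvel": joint speeds; "tau": joint torques, N m; "position": TCP position; "tcp_rot": TCP orientation; "force": force on the tool from outside, world axes, zero at the start; "moment": the same for the moment, N m; "opening": opening from 0.0 (shut) to 1.0 (fully open); "grasp_force": force on a finger pad.
Only numpy, scipy, OpenCV 4.12 (cv2) and the standard library are available. Lean on these libraries where they do the work, as an engineer would, in place of code of your own. Each camera call takes 0.05 s, during which the arm holds its last target. There are 200 camera calls.

## Working session

There is one attempt and no reset: what is moved stays moved. The work goes in short steps, Python scripts to look and compute and a tool call to move; the robot and the scene stay as the last step left them, time stands still between calls to the robot, and variables do not carry over. Pictures are saved under pics/ and viewed, at most 10 in all, crops included, and the job is handed in when it is done.

Besides the shell and the picture viewer there is one more tool, called after "Emit:" as name([rows], argument=value, ...), one row to a line, values as JSON. servo_tool: Moves the arm, as the interface text tells. Its arguments: {"type":"object","properties":{"targets":{"type":"array"},"gripper":{"type":"number"}},"required":["targets"]}

```bash
mkdir -p pics; ls; cat > h.py <<'E'
import numpy as np, cv2, json
from rig import bot, viewer, ticket
def shot(name,f):
    c=viewer.capture(name); cv2.imwrite(f'pics/{f}.png',c['color'][:,:,::-1])
    np.savez(f'pics/{f}.npz',K=c['camera_matrix'],R=c['R'],t=c['t']); return c
def w(f,u,v,z):
    d=np.load(f'pics/{f}.npz'); R=d['R'];t=d['t']
    r=R.T@np.linalg.solve(d['K'],[u,v,1.]); o=-R.T@t
    return o+r*(z-o[2])/r[2]
def px(f,X):
    d=np.load(f'pics/{f}.npz'); p=d['K']@(d['R']@np.array(X)+d['t']); return p[:2]/p[2]
E
python3 - <<'E'
from h import *
for n in('top','scene','wrist'):
    c=shot(n,n+'0'); print(n,(-c['R'].T@c['t']).round(3),c['camera_matrix'][0,0].round(0))
a=[cv2.imread(f'pics/{n}0.png') for n in('top','scene')]
s=bot.read_state(); print({k:np.round(v,3).tolist() for k,v in s.items()},bot.grip_point_offset)
E
```

```text
pics
top [0.334 0.057 1.328] 492.0
scene [ 1.481 -0.396  0.873] 496.0
wrist [0.073 0.626 0.384] 302.0
{'time_s': 0.15, 'joint_positions': [65.573, 30.267, 82.139, 0.0, 67.689, -10.224], 'qvel': [0.033, -0.03, -0.141, -0.001, -0.018, 0.029], 'tau': [0.001, -44.043, -17.684, 0.063, 0.055, -0.0], 'position': [0.153, 0.605, 0.222], 'tcp_rot': [[-0.969, 0.245, -0.001], [0.245, 0.969, -0.002], [0.0, -0.002, -1.0]], 'force': [0.805, -0.32, 0.777], 'moment': [-0.022, -0.018, -0.002], 'grasp_force': 0.0, 'opening': 0.999} 0.0187
```

View pics/top0.png

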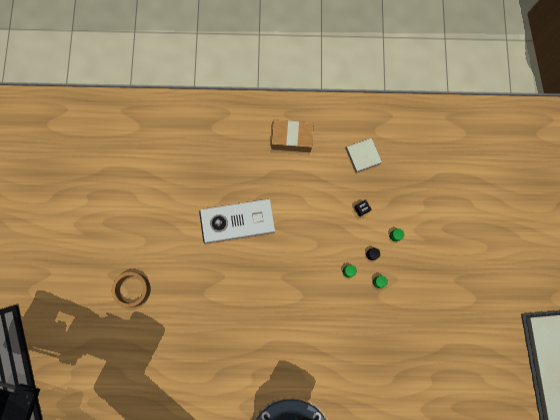

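View pics/scene0.png

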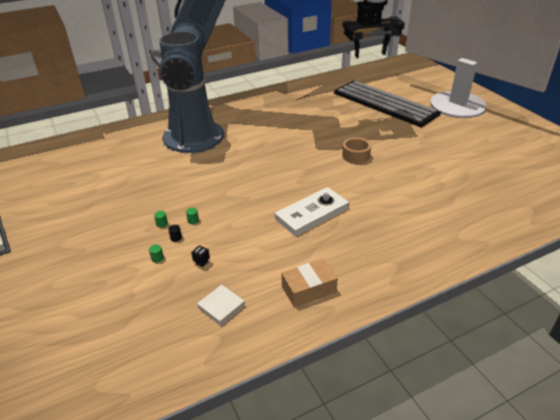

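Top picture: the console is at (237,221), with the button at (219,223) and the socket at (258,217). The block is at (362,208).
Cap candidates: black (373,254); green (397,234), (349,271) and (380,282). The block is black too, but square with strips. By the description I choose the black round one at (373,254), and I'll check it in a close crop.

```bash
python3 - <<'E'
from h import *
im=cv2.imread('pics/top0.png')
a=cv2.resize(im[190:255,195:280],None,fx=5,fy=5,interpolation=cv2.INTER_CUBIC)
b=cv2.resize(im[195:295,340:412],None,fx=5,fy=5,interpolation=cv2.INTER_CUBIC)
o=np.zeros((500,785,3),np.uint8); o[:325,:425]=a; o[:,425:]=b
cv2.imwrite('pics/crop1.png',o)
E
```

```text
(no output)
```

View pics/crop1.png

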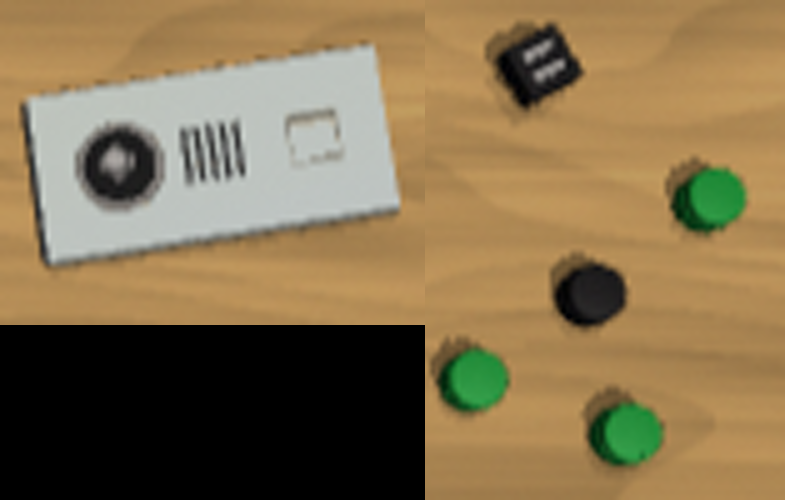

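The crop confirms it: the black round cap has its top centre at crop (597,293), and the block with two strips has its top centre at about (543,60). The console corners are (22,102), (372,46), (400,208) and (48,258), the stud is at (118,163) and the socket at (314,138).

```bash
python3 - <<'E'
from h import *
L=lambda x,y,z:w('top0',195+x/5-.4,190+y/5-.4,z)
Rr=lambda x,y,z:w('top0',340+(x-425)/5-.4,195+y/5-.4,z)
C=[L(*p,.024) for p in((22,102),(372,46),(400,208),(48,258))]
print(np.round(C,4)); C=np.array(C)
print('sides',[np.linalg.norm(C[i]-C[i-1]).round(4) for i in range(4)],'ctr',C.mean(0).round(4))
d=(C[0]-C[1]+C[3]-C[2]); d/=np.linalg.norm(d); print('y axis',d.round(3),'yaw',np.degrees(np.arctan2(-d[0],d[1])).round(2))
c=C.mean(0)[:2]; print('pred socket',(c-.055*d[:2]).round(4),'stud',(c+.05*d[:2]).round(4))
print('flange',L(120,167,.030).round(4),'socket',L(314,138,.024).round(4))
B=np.array([Rr(*p,.044) for p in((512,50),(555,25),(582,72),(538,105))]); print('block',B.round(4),B.mean(0).round(4)); e=B[2]-B[1]+B[3]-B[0];print([np.linalg.norm(B[i]-B[i-1]).round(4) for i in range(4)],np.degrees(np.arctan2(e[1],e[0])))
print('cap',Rr(597,293,.036).round(4)); print('green',[Rr(*p,.036).round(3).tolist() for p in((715,197),(478,378),(632,432))])
E
```

```text
[[0.5859 0.254  0.024 ]
 [0.6203 0.0659 0.024 ]
 [0.5317 0.0493 0.024 ]
 [0.5015 0.2364 0.024 ]]
sides [np.float64(0.0862), np.float64(0.1912), np.float64(0.0901), np.float64(0.1895)] ctr [0.5599 0.1514 0.024 ]
y axis [-0.169  0.986  0.   ] yaw 9.76
pred socket [0.5692 0.0972] stud [0.5514 0.2007]
flange [0.5503 0.1993 0.03  ] socket [0.569  0.0962 0.024 ]
block [[ 0.6043 -0.1697  0.044 ]
 [ 0.6184 -0.193   0.044 ]
 [ 0.593  -0.2069  0.044 ]
 [ 0.5747 -0.1831  0.044 ]] [ 0.5976 -0.1882  0.044 ]
[np.float64(0.0326), np.float64(0.0272), np.float64(0.029), np.float64(0.0301)] -153.58766697987204
cap [ 0.4757 -0.214   0.036 ]
green [[0.528, -0.278, 0.036], [0.43, -0.15, 0.036], [0.403, -0.231, 0.036]]
```

```bash
cat >> h.py <<'E'
def go(P,yang,lift=0):
    """offset & dr from the measured pose to TCP P, y axis angle yang (deg), tool straight down"""
    from scipy.spatial.transform import Rotation as Ro
    s=bot.read_state(); R=np.array(s['tcp_rot']); a=np.radians(yang); y=np.array([np.cos(a),np.sin(a),0]); z=np.array([0,0,-1.])
    T=np.c_[np.cross(y,z),y,z]
    print('t',round(s['time_s'],2),'pos',np.round(s['position'],4),'F',np.round(s['force'],1),'offset',(R.T@(np.array(P)-s['position'])).round(4),'dr',np.degrees(Ro.from_matrix(R.T@T).as_rotvec()).round(2))
E
python3 -c "
from h import *
go([.598,-.188,.16],28)"
```

```text
t 0.15 pos [0.153  0.6054 0.2218] F [ 0.8 -0.3  0.8] offset [-0.626  -0.6599  0.0627] dr [-1.00e-01  2.00e-02  4.78e+01]
```

Emit:
servo_tool([
  {"offset": [-0.1,-0.105,0.0],"dr": [0,0,7]},
  {"offset": [-0.626,-0.66,0.062],"dr": [0,0,47.8]},
  {"offset": [-0.626,-0.66,0.062],"dr": [0,0,47.8]},
  {"offset": [-0.626,-0.66,0.062],"dr": [0,0,47.8]},
  {"offset": [-0.626,-0.66,0.062],"dr": [0,0,47.8]},
  {"offset": [-0.626,-0.66,0.062],"dr": [0,0,47.8]},
  {"offset": [-0.626,-0.66,0.062],"dr": [0,0,47.8]},
  {"offset": [-0.626,-0.66,0.062],"dr": [0,0,47.8]},
  {"offset": [-0.626,-0.66,0.062],"dr": [0,0,47.8]},
  {"offset": [-0.626,-0.66,0.062],"dr": [0,0,47.8]},
  {"offset": [-0.626,-0.66,0.062],"dr": [0,0,47.8]},
  {"offset": [-0.626,-0.66,0.062],"dr": [0,0,47.8]},
  {"offset": [-0.626,-0.66,0.062],"dr": [0,0,47.8]},
  {"offset": [-0.626,-0.66,0.062],"dr": [0,0,47.8]},
  {"offset": [-0.626,-0.66,0.062],"dr": [0,0,47.8]},
  {"offset": [-0.626,-0.66,0.062],"dr": [0,0,47.8]},
  {"offset": [-0.626,-0.66,0.062],"dr": [0,0,47.8]},
  {"offset": [-0.626,-0.66,0.062],"dr": [0,0,47.8]},
  {"offset": [-0.626,-0.66,0.062],"dr": [0,0,47.8]},
  {"offset": [-0.626,-0.66,0.062],"dr": [0,0,47.8]},
])

```text
time_s: 1.82
position: [0.5604, -0.1212, 0.1657]
tcp_rot: [[-0.469, 0.883, -0.001], [0.883, 0.469, 0.0], [0.001, -0.0, -1.0]]
force: [0.3, 1.0, 0.2]
opening: 0.999
grasp_force: 0.0
```

```bash
python3 -c "
from h import *
go([.598,-.188,.16],28)"
```

```text
t 1.82 pos [ 0.5604 -0.1212  0.1657] F [0.3 1.  0.2] offset [-0.0767  0.0019  0.0057] dr [-0.02 -0.03 -0.04]
```

Emit:
servo_tool([
  {"offset": [-0.0767,0.0019,0.0057],"dr": [0,0,0]},
  {"offset": [-0.0767,0.0019,0.0057],"dr": [0,0,0]},
  {"offset": [-0.0767,0.0019,0.0057],"dr": [0,0,0]},
  {"offset": [-0.0767,0.0019,0.0057],"dr": [0,0,0]},
  {"offset": [-0.0767,0.0019,0.0057],"dr": [0,0,0]},
])

```text
time_s: 2.23
position: [0.5965, -0.1853, 0.1597]
tcp_rot: [[-0.469, 0.883, -0.002], [0.883, 0.469, 0.002], [0.003, -0.001, -1.0]]
force: [-0.5, -0.7, -0.3]
opening: 1.002
grasp_force: 0.0
```

```bash
python3 -c "
from h import *
shot('wrist','w1'); go([.598,-.188,.16],28)
print(px('w1',[.598,-.188,.044]))"
```

```text
t 2.28 pos [ 0.5964 -0.1846  0.1599] F [0.4 0.5 0.7] offset [-0.0038 -0.0002 -0.0001] dr [-0.07 -0.13  0.04]
[284.06537881 210.36567156]
```

View pics/w1.png

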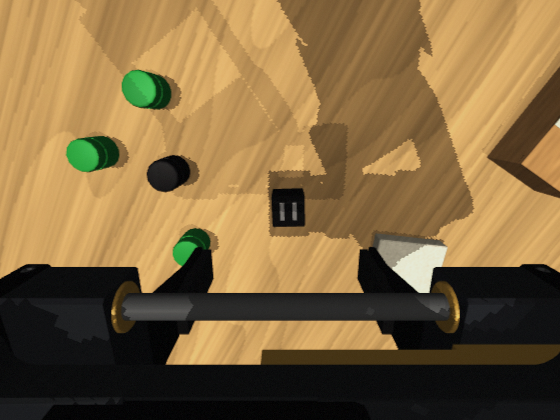

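The wrist picture shows the block at (289,207), almost square to the tool. The black cap is at (168,172), and the note pad at (405,255) is clear of the fingers. I'll enlarge both for edges.

```bash
python3 - <<'E'
from h import *
im=cv2.imread('pics/w1.png')
im=cv2.convertScaleAbs(im,alpha=1.8,beta=10)
a=cv2.resize(im[180:240,260:320],None,fx=6,fy=6,interpolation=cv2.INTER_CUBIC)
b=cv2.resize(im[145:205,135:195],None,fx=6,fy=6,interpolation=cv2.INTER_CUBIC)
cv2.imwrite('pics/crop2.png',np.hstack([a,b]))
print(w('top0',364,155,.02))
E
```

```text
[ 0.75052684 -0.19563061  0.02      ]
```

View pics/crop2.png

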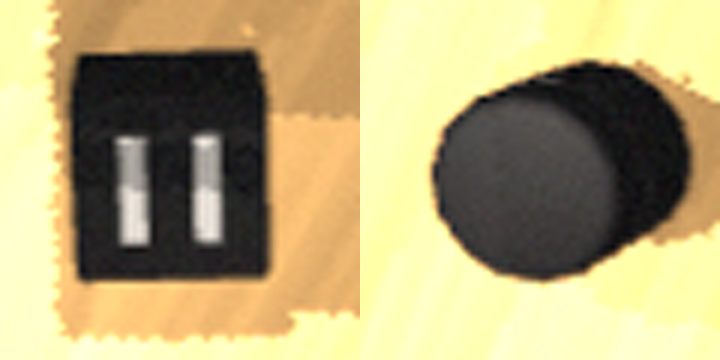

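```bash
python3 - <<'E'
from h import *
A=lambda x,y,z:w('w1',260+x/6-.42,180+y/6-.42,z)
q=[A(*p,.044) for p in((78,280),(268,276),(132,137),(135,243),(205,137),(208,243))]
e=q[1]-q[0];print('edge',np.linalg.norm(e).round(4),np.degrees(np.arctan2(e[1],e[0])))
for i in(2,4):
  e=q[i+1]-q[i];print(np.linalg.norm(e).round(4),np.degrees(np.arctan2(e[1],e[0])))
print('ctr by strips',A(170,190,.044).round(4))
n=q[1]-q[0];n/=np.linalg.norm(n); perp=np.array([n[1],-n[0],0])
m=(q[0]+q[1])/2; print('ctr by edge',(m+.016*perp).round(4),(m-.016*perp).round(4))
Bp=lambda x,y,z:w('w1',135+(x-360)/6-.42,145+y/6-.42,z)
print('cap top',Bp(527,187,.036).round(4),[Bp(*p,.036).round(4).tolist() for p in((434,176),(614,200),(505,95),(540,279))])
s=bot.read_state();print(np.round(s['position'],4),np.array(s['tcp_rot']).round(3)[:,1])
E
```

```text
edge 0.031 29.213494401075668
0.0179 -60.72067607438622
0.0179 -60.02644606521727
ctr by strips [ 0.6017 -0.187   0.044 ]
ctr by edge [ 0.617  -0.2141  0.044 ] [ 0.6014 -0.1861  0.044 ]
cap top [ 0.48   -0.2141  0.036 ] [[0.4663, -0.2194, 0.036], [0.4931, -0.2095, 0.036], [0.4717, -0.202, 0.036], [0.4873, -0.2273, 0.036]]
[ 0.5964 -0.1846  0.1599] [ 0.883  0.47  -0.001]
```

```bash
python3 -c "
from h import *
go([.6013,-.187,.075],29.3)"
```

```text
t 2.28 pos [ 0.5964 -0.1846  0.1599] F [0.4 0.5 0.7] offset [-0.0046  0.0033  0.0849] dr [-0.07 -0.14 -1.26]
```

Emit:
servo_tool([
  {"offset": [-0.0035,0.0033,0.03],"dr": [0,0,-1.3]},
  {"offset": [-0.0035,0.0033,0.06],"dr": [0,0,-1.3]},
  {"offset": [-0.0035,0.0033,0.085],"dr": [0,0,-1.3]},
  {"offset": [-0.0035,0.0033,0.085],"dr": [0,0,-1.3]},
  {"offset": [-0.0035,0.0033,0.085],"dr": [0,0,-1.3]},
  {"offset": [-0.0035,0.0033,0.085],"dr": [0,0,-1.3]},
  {"offset": [-0.0035,0.0033,0.085],"dr": [0,0,-1.3]},
  {"offset": [-0.0035,0.0033,0.085],"dr": [0,0,-1.3]},
])

```text
time_s: 2.95
position: [0.6034, -0.1878, 0.0776]
tcp_rot: [[-0.49, 0.872, 0.003], [0.872, 0.49, -0.002], [-0.003, 0.002, -1.0]]
force: [0.3, -0.2, 0.2]
opening: 0.998
grasp_force: 0.0
```

```bash
python3 -c "
from h import *
go([.6013,-.187,.017],29.3)"
```

```text
t 2.95 pos [ 0.6034 -0.1878  0.0776] F [ 0.3 -0.2  0.2] offset [ 0.0019 -0.0016  0.0606] dr [0.12 0.18 0.03]
```

Emit:
servo_tool([
  {"offset": [0.0019,-0.0016,0.02],"dr": [0,0,0]},
  {"offset": [0.0019,-0.0016,0.04],"dr": [0,0,0]},
  {"offset": [0.0019,-0.0016,0.06],"dr": [0,0,0]},
  {"offset": [0.0019,-0.0016,0.06],"dr": [0,0,0]},
  {"offset": [0.0019,-0.0016,0.06],"dr": [0,0,0]},
  {"offset": [0.0019,-0.0016,0.06],"dr": [0,0,0]},
])

```text
time_s: 3.45
position: [0.6008, -0.1872, 0.0169]
tcp_rot: [[-0.489, 0.872, 0.002], [0.872, 0.489, -0.001], [-0.002, 0.001, -1.0]]
force: [-0.8, -0.3, -0.2]
opening: 0.997
grasp_force: 0.0
```

```bash
python3 -c "
from h import *
go([.6013,-.187,.017],29.3)"
```

```text
t 3.45 pos [ 0.6008 -0.1872  0.0169] F [-0.8 -0.3 -0.2] offset [-0.0001  0.0005 -0.0001] dr [0.08 0.11 0.  ]
```

Well placed; close on the block, then lift.

Emit:
servo_tool([
  {"offset": [0,0,0],"dr": [0,0,0]},
  {"offset": [0,0,0],"dr": [0,0,0]},
  {"offset": [0,0,0],"dr": [0,0,0]},
  {"offset": [0,0,0],"dr": [0,0,0]},
  {"offset": [0,0,0],"dr": [0,0,0]},
  {"offset": [0,0,0],"dr": [0,0,0]},
  {"offset": [0,0,0],"dr": [0,0,0]},
  {"offset": [0,0,0],"dr": [0,0,0]},
  {"offset": [0,0,0],"dr": [0,0,0]},
  {"offset": [0,0,0],"dr": [0,0,0]},
  {"offset": [0,0,0],"dr": [0,0,0]},
  {"offset": [0,0,0],"dr": [0,0,0]},
], gripper=1)

```text
time_s: 4.45
position: [0.5998, -0.1866, 0.0154]
tcp_rot: [[-0.489, 0.872, -0.0], [0.872, 0.489, 0.0], [0.0, -0.0, -1.0]]
force: [0.8, 1.3, -0.5]
opening: 0.361
grasp_force: 30.0
```

Emit:
servo_tool([
  {"offset": [0,0,-0.03],"dr": [0,0,0]},
  {"offset": [0,0,-0.06],"dr": [0,0,0]},
  {"offset": [0,0,-0.09],"dr": [0,0,0]},
  {"offset": [0,0,-0.135],"dr": [0,0,0]},
  {"offset": [0,0,-0.135],"dr": [0,0,0]},
  {"offset": [0,0,-0.135],"dr": [0,0,0]},
])

```text
time_s: 4.95
position: [0.6019, -0.1877, 0.1539]
tcp_rot: [[-0.489, 0.872, 0.007], [0.872, 0.489, -0.003], [-0.006, 0.004, -1.0]]
force: [-0.3, -0.2, -0.6]
opening: 0.358
grasp_force: 30.0
```

```bash
python3 -c "
from h import *
go([.574,.067,.15],9.8);print(bot.read_state()['opening'])"
```

```text
t 4.95 pos [ 0.6019 -0.1877  0.1539] F [-0.3 -0.2 -0.6] offset [0.2358 0.1003 0.0028] dr [ 0.29  0.32 19.51]
0.35841939792372984
```

Emit:
servo_tool([
  {"offset": [0.0358,0.0153,0.0],"dr": [0,0,6]},
  {"offset": [0.0708,0.0303,0.0],"dr": [0,0,12]},
  {"offset": [0.106,0.045,0.0],"dr": [0,0,19.5]},
  {"offset": [0.142,0.06,0.0],"dr": [0,0,19.5]},
  {"offset": [0.177,0.075,0.0],"dr": [0,0,19.5]},
  {"offset": [0.212,0.09,0.0],"dr": [0,0,19.5]},
  {"offset": [0.236,0.1,0.0],"dr": [0,0,19.5]},
  {"offset": [0.236,0.1,0.0],"dr": [0,0,19.5]},
  {"offset": [0.236,0.1,0.0],"dr": [0,0,19.5]},
  {"offset": [0.236,0.1,0.0],"dr": [0,0,19.5]},
  {"offset": [0.236,0.1,0.0],"dr": [0,0,19.5]},
  {"offset": [0.236,0.1,0.0],"dr": [0,0,19.5]},
])

```text
time_s: 5.95
position: [0.5717, 0.0666, 0.15]
tcp_rot: [[-0.168, 0.986, -0.001], [0.986, 0.168, -0.0], [-0.0, -0.001, -1.0]]
force: [1.2, -0.9, -0.8]
opening: 0.364
grasp_force: 30.0
```

```bash
python3 - <<'E'
from h import *
shot('wrist','w2'); go([.574,.067,.15],9.8)
for X in([.569,.097,.024],[.551,.2,.03]): print(px('w2',X))
im=cv2.imread('pics/w2.png')
cv2.imwrite('pics/w2b.png',cv2.resize(im[40:420,100:480],None,fx=1.57,fy=1.57,interpolation=cv2.INTER_CUBIC))
E
```

```text
t 6.0 pos [0.5718 0.0667 0.1501] F [ 0.8 -0.7 -0.5] offset [-0.0001  0.0023  0.0001] dr [-0.02  0.   -0.12]
[286.24362887 174.09984175]
[285.79440582  51.80377265]
```

View pics/w2b.png

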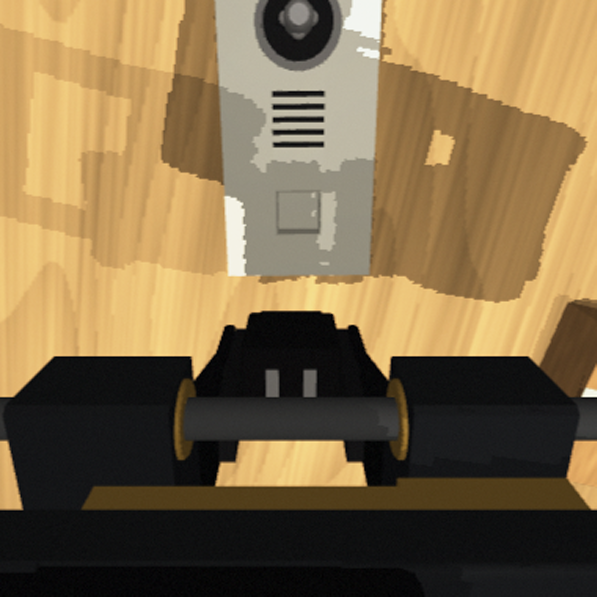

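The picture shows the socket centred at crop (299,212), the stud at (298,12), the flange at about (297,26), and the strips of the held block at (272..310,383).

```bash
python3 - <<'E'
from h import *
A=lambda x,y,z:w('w2',100+x/1.57-.18,40+y/1.57-.18,z)
q=np.array([A(*p,.024) for p in((277,190),(320,190),(321,233),(277,233))])
print('socket',A(299,212,.024).round(4),q.mean(0).round(4),[np.linalg.norm(q[i]-q[i-1]).round(4) for i in range(4)])
e=q[1]-q[0]+q[2]-q[3]; print('yaw',np.degrees(np.arctan2(e[1],e[0])))
e=A(370,275,.024)-A(230,275,.024); print('edge',np.linalg.norm(e).round(4),np.degrees(np.arctan2(e[1],e[0])))
m=(A(370,275,.024)+A(229,275,.024))/2; print('edge mid',m.round(4))
print('stud top',A(298,12,.049).round(4),'flange',A(297.5,26,.030).round(4),'slots',A(299,119,.024).round(4))
print('strip ctr',A(291,383,.1786).round(4),'strip vec',(A(310,383,.1786)-A(272,383,.1786)).round(4))
s=bot.read_state();print(np.round(s['position'],4),np.degrees(np.arctan2(*np.array(s['tcp_rot'])[[1,0],1])))
E
```

```text
socket [0.5729 0.0969 0.024 ] [0.5728 0.097  0.024 ] [np.float64(0.0266), np.float64(0.026), np.float64(0.0266), np.float64(0.0274)]
yaw 9.62492501779801
edge 0.0896 9.625587196569684
edge mid [0.5803 0.0569 0.024 ]
stud top [0.554  0.2001 0.049 ] flange [0.5545 0.1971 0.03  ] slots [0.5636 0.1505 0.024 ]
strip ctr [0.5725 0.0701 0.1786] strip vec [0.012 0.002 0.   ]
[0.5718 0.0667 0.1501] 9.681126091547416
```

```bash
python3 - <<'E'
from h import *
A=lambda x,y,z:w('w2',100+x/1.57-.18,40+y/1.57-.18,z)
s=bot.read_state();R=np.array(s['tcp_rot']);p=np.array(s['position'])
for q in((272,370,.1786),(310,370,.1786)): print((R.T@(A(*q)-p)).round(4))
for q in((248,313,.1476),(333,313,.1476),(248,313,.1346),(333,313,.1346)): print(q[2],(R.T@(A(*q)-p)).round(4))
go([.5722,.0965,.05],9.65)
E
```

```text
[ 0.0079 -0.0048 -0.0285]
[ 0.0079  0.0073 -0.0285]
0.1476 [ 0.0144 -0.0148  0.0025]
0.1476 [0.0144 0.017  0.0025]
0.1346 [ 0.009  -0.0161  0.0155]
0.1346 [0.009  0.0183 0.0155]
t 6.0 pos [0.5718 0.0667 0.1501] F [ 0.8 -0.7 -0.5] offset [0.0293 0.0055 0.1001] dr [-0.02  0.    0.03]
```

```bash
python3 - <<'E'
from h import *
go([.5715,.098,.048],9.65)
E
```

```text
t 6.0 pos [0.5718 0.0667 0.1501] F [ 0.8 -0.7 -0.5] offset [0.0309 0.005  0.1021] dr [-0.02  0.    0.03]
```

Emit:
servo_tool([
  {"offset": [0.0309,0.005,0.0],"dr": [0,0,0]},
  {"offset": [0.0309,0.005,0.03],"dr": [0,0,0]},
  {"offset": [0.0309,0.005,0.06],"dr": [0,0,0]},
  {"offset": [0.0309,0.005,0.085],"dr": [0,0,0]},
  {"offset": [0.0309,0.005,0.1],"dr": [0,0,0]},
  {"offset": [0.0309,0.005,0.1],"dr": [0,0,0]},
  {"offset": [0.0309,0.005,0.1],"dr": [0,0,0]},
  {"offset": [0.0309,0.005,0.1],"dr": [0,0,0]},
  {"offset": [0.0309,0.005,0.1],"dr": [0,0,0]},
])

```text
time_s: 6.75
position: [0.5726, 0.099, 0.0519]
tcp_rot: [[-0.17, 0.985, 0.003], [0.985, 0.17, -0.0], [-0.001, 0.003, -1.0]]
force: [-0.3, -0.5, -0.6]
opening: 0.366
grasp_force: 30.0
```

```bash
python3 - <<'E'
from h import *
go([.5715,.098,.025],9.65)
E
```

```text
t 6.75 pos [0.5726 0.099  0.0519] F [-0.3 -0.5 -0.6] offset [-0.0008 -0.0013  0.0269] dr [0.18 0.03 0.12]
```

Emit:
servo_tool([
  {"offset": [-0.0008,-0.0013,0.0],"dr": [0,0,0]},
  {"offset": [-0.0008,-0.0013,0.004],"dr": [0,0,0]},
  {"offset": [-0.0008,-0.0013,0.008],"dr": [0,0,0]},
  {"offset": [-0.0008,-0.0013,0.012],"dr": [0,0,0]},
  {"offset": [-0.0008,-0.0013,0.015],"dr": [0,0,0]},
  {"offset": [-0.0008,-0.0013,0.017],"dr": [0,0,0]},
  {"offset": [-0.0008,-0.0013,0.017],"dr": [0,0,0]},
  {"offset": [-0.0008,-0.0013,0.017],"dr": [0,0,0]},
])

```text
time_s: 7.42
position: [0.5706, 0.0977, 0.0331]
tcp_rot: [[-0.171, 0.985, 0.001], [0.985, 0.171, -0.001], [-0.001, 0.001, -1.0]]
force: [1.6, -4.2, -2.6]
opening: 0.367
grasp_force: 30.0
```

```bash
python3 - <<'E'
from h import *
go([.5715,.098,.025],9.65)
E
```

```text
t 7.42 pos [0.5706 0.0977 0.0331] F [ 1.6 -4.2 -2.6] offset [0.0001 0.0009 0.0081] dr [0.04 0.06 0.18]
```

Emit:
servo_tool([
  {"offset": [-0.0006,0.0005,0.002],"dr": [0,0,0]},
  {"offset": [-0.0006,0.0005,0.004],"dr": [0,0,0]},
  {"offset": [-0.0006,0.0005,0.006],"dr": [0,0,0]},
  {"offset": [-0.0006,0.0005,0.008],"dr": [0,0,0]},
  {"offset": [-0.0006,0.0005,0.009],"dr": [0,0,0]},
  {"offset": [-0.0006,0.0005,0.009],"dr": [0,0,0]},
  {"offset": [-0.0006,0.0005,0.009],"dr": [0,0,0]},
])

```text
time_s: 8.0
position: [0.5709, 0.0977, 0.0263]
tcp_rot: [[-0.171, 0.985, 0.001], [0.985, 0.171, -0.0], [-0.001, 0.001, -1.0]]
force: [-2.8, -3.6, 13.4]
opening: 0.363
grasp_force: 30.0
```

It stopped at the home height (.0263) with 13 N of upward reaction. Release and rise.

Emit:
servo_tool([
  {"offset": [0,0,0],"dr": [0,0,0]},
  {"offset": [0,0,-0.001],"dr": [0,0,0]},
  {"offset": [0,0,-0.001],"dr": [0,0,0]},
  {"offset": [0,0,-0.001],"dr": [0,0,0]},
  {"offset": [0,0,-0.001],"dr": [0,0,0]},
  {"offset": [0,0,-0.001],"dr": [0,0,0]},
  {"offset": [0,0,-0.001],"dr": [0,0,0]},
  {"offset": [0,0,-0.001],"dr": [0,0,0]},
  {"offset": [0,0,-0.03],"dr": [0,0,0]},
  {"offset": [0,0,-0.06],"dr": [0,0,0]},
  {"offset": [0,0,-0.1],"dr": [0,0,0]},
  {"offset": [0,0,-0.13],"dr": [0,0,0]},
  {"offset": [0,0,-0.13],"dr": [0,0,0]},
  {"offset": [0,0,-0.13],"dr": [0,0,0]},
], gripper=-0.15)

```text
time_s: 9.17
position: [0.572, 0.0979, 0.1565]
tcp_rot: [[-0.17, 0.985, 0.005], [0.985, 0.17, -0.0], [-0.001, 0.005, -1.0]]
force: [-0.5, 0.5, -0.3]
opening: 0.574
grasp_force: 0.0
```

```bash
python3 - <<'E'
from h import *
shot('wrist','w3')
im=cv2.imread('pics/w3.png')
cv2.imwrite('pics/w3b.png',cv2.resize(cv2.convertScaleAbs(im[40:420,100:480],alpha=1.4),None,fx=1.57,fy=1.57,interpolation=cv2.INTER_CUBIC))
print(px('w3',[.5729,.0969,.055]),bot.read_state()['opening'])
go([.4797,-.2147,.15],70)
E
```

```text
[283.81451927 212.92271945] 0.5776014605967947
t 9.22 pos [0.5705 0.0979 0.1548] F [-0.2  0.3 -0.8] offset [-0.2925 -0.1427  0.0047] dr [ 3.00e-02  2.00e-02 -6.02e+01]
```

View pics/w3b.png

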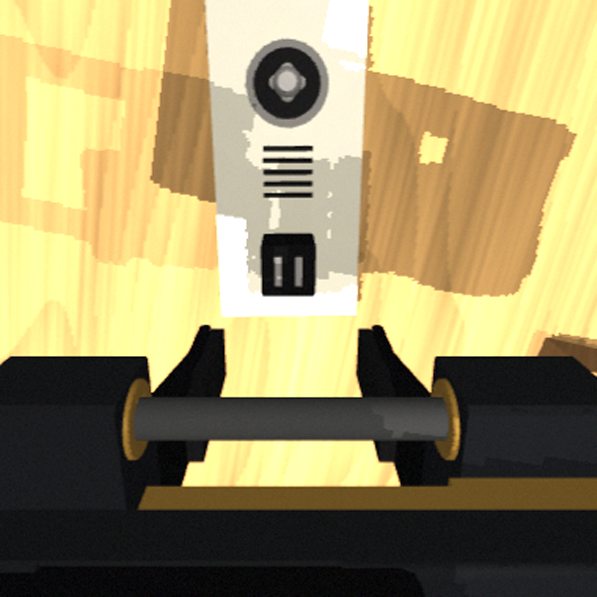

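The picture shows the block seated square in the socket at (289,265), the stud top at (287,81), and the flange at (287,82).

```bash
python3 - <<'E'
from h import *
A=lambda x,y,z:w('w3',100+x/1.57-.18,40+y/1.57-.18,z)
print('stud top',A(287.5,81,.049).round(4),'flange',A(287.5,82.5,.03).round(4),'block ctr',A(288,270,.055).round(4))
print('block near edge mid',A(288,296,.055).round(4))
E
```

```text
stud top [0.5547 0.1994 0.049 ] flange [0.5546 0.2    0.03  ] block ctr [0.5722 0.0979 0.055 ]
block near edge mid [0.5749 0.0819 0.055 ]
```

Emit:
servo_tool([
  {"offset": [-0.035,-0.017,0.0],"dr": [0,0,-7]},
  {"offset": [-0.07,-0.034,0.0],"dr": [0,0,-14]},
  {"offset": [-0.105,-0.051,0.0],"dr": [0,0,-21]},
  {"offset": [-0.14,-0.068,0.0],"dr": [0,0,-28]},
  {"offset": [-0.175,-0.085,0.0],"dr": [0,0,-35]},
  {"offset": [-0.21,-0.102,0.0],"dr": [0,0,-42]},
  {"offset": [-0.245,-0.12,0.0],"dr": [0,0,-49]},
  {"offset": [-0.28,-0.137,0.0],"dr": [0,0,-56]},
  {"offset": [-0.2925,-0.1427,0.0],"dr": [0,0,-60.2]},
  {"offset": [-0.2925,-0.1427,0.005],"dr": [0,0,-60.2]},
  {"offset": [-0.2925,-0.1427,0.005],"dr": [0,0,-60.2]},
  {"offset": [-0.2925,-0.1427,0.005],"dr": [0,0,-60.2]},
  {"offset": [-0.2925,-0.1427,0.005],"dr": [0,0,-60.2]},
  {"offset": [-0.2925,-0.1427,0.005],"dr": [0,0,-60.2]},
  {"offset": [-0.2925,-0.1427,0.005],"dr": [0,0,-60.2]},
])

```text
time_s: 10.47
position: [0.4801, -0.2133, 0.1494]
tcp_rot: [[-0.94, 0.341, -0.0], [0.341, 0.94, 0.0], [0.001, 0.0, -1.0]]
force: [-0.2, 0.7, -0.1]
opening: 0.577
grasp_force: 0.0
```

```bash
python3 - <<'E'
from h import *
shot('wrist','w4'); p=px('w4',[.4797,-.2147,.036]); print(p)
im=cv2.imread('pics/w4.png'); u,v=p.astype(int); print(u,v)
c=im[v-45:v+45,u-60:u+60]
cv2.imwrite('pics/w4c.png',cv2.resize(cv2.convertScaleAbs(c,alpha=1.8,beta=10),None,fx=6,fy=6,interpolation=cv2.INTER_CUBIC))
go([.4786,-.2153,.15],70)
E
```

```text
[283.31711743 207.29665649]
283 207
t 10.52 pos [ 0.4801 -0.2136  0.1495] F [-0.1 -0.8 -0. ] offset [ 0.0009 -0.0022 -0.0005] dr [ 0.01 -0.01  0.08]
```

View pics/w4c.png

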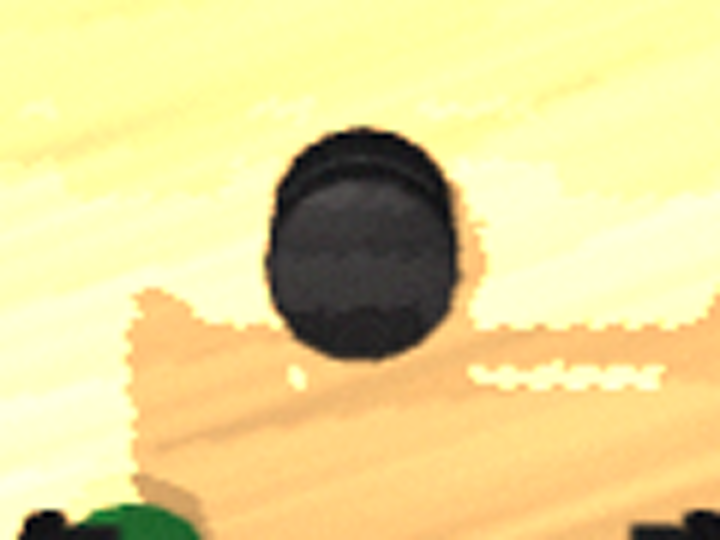

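The crop shows the black cap alone between the fingers' lines, its top face centred at crop (363,266). The green one stays clear at (130,520).

```bash
python3 - <<'E'
from h import *
c=w('w4',223+363/6-.42,162+266/6-.42,.036); print(c.round(4))
R=np.array(bot.read_state()['tcp_rot']); t=c-.0012*R[:,1]; t[2]=.013; print(t.round(4)); go(t,70)
E
```

```text
[ 0.4783 -0.2144  0.036 ]
[ 0.4779 -0.2156  0.013 ]
t 10.52 pos [ 0.4801 -0.2136  0.1495] F [-0.1 -0.8 -0. ] offset [ 0.0014 -0.0027  0.1365] dr [ 0.01 -0.01  0.08]
```

Emit:
servo_tool([
  {"offset": [0.0014,-0.0027,0.02],"dr": [0,0,0]},
  {"offset": [0.0014,-0.0027,0.045],"dr": [0,0,0]},
  {"offset": [0.0014,-0.0027,0.07],"dr": [0,0,0]},
  {"offset": [0.0014,-0.0027,0.08],"dr": [0,0,0]},
  {"offset": [0.0014,-0.0027,0.08],"dr": [0,0,0]},
  {"offset": [0.0014,-0.0027,0.08],"dr": [0,0,0]},
  {"offset": [0.0014,-0.0027,0.08],"dr": [0,0,0]},
])

```text
time_s: 11.1
position: [0.4785, -0.2171, 0.0705]
tcp_rot: [[-0.94, 0.342, 0.002], [0.342, 0.94, -0.001], [-0.002, -0.001, -1.0]]
force: [-0.5, -0.4, -0.2]
opening: 0.577
grasp_force: 0.0
```

```bash
python3 -c "
from h import *
go([.4779,-.2156,.013],70)"
```

```text
t 11.1 pos [ 0.4785 -0.2171  0.0705] F [-0.5 -0.4 -0.2] offset [0.0011 0.0012 0.0575] dr [-0.03  0.11  0.02]
```

Emit:
servo_tool([
  {"offset": [0.0005,0.0012,0.02],"dr": [0,0,0]},
  {"offset": [0.0005,0.0012,0.04],"dr": [0,0,0]},
  {"offset": [0.0005,0.0012,0.0575],"dr": [0,0,0]},
  {"offset": [0.0005,0.0012,0.0575],"dr": [0,0,0]},
  {"offset": [0.0005,0.0012,0.0575],"dr": [0,0,0]},
  {"offset": [0.0005,0.0012,0.0575],"dr": [0,0,0]},
  {"offset": [0.0005,0.0012,0.0575],"dr": [0,0,0]},
])

```text
time_s: 11.68
position: [0.4786, -0.2161, 0.0135]
tcp_rot: [[-0.94, 0.342, 0.002], [0.342, 0.94, -0.002], [-0.003, -0.001, -1.0]]
force: [-0.5, -0.7, 1.0]
opening: 0.575
grasp_force: 0.0
```

```bash
python3 -c "
from h import *
go([.4779,-.2156,.013],70)"
```

```text
t 11.68 pos [ 0.4786 -0.2161  0.0135] F [-0.5 -0.7  1. ] offset [0.0008 0.0002 0.0005] dr [-0.05  0.17  0.01]
```

Good; close on it.

Emit:
servo_tool([
  {"offset": [0.0005,0,0],"dr": [0,0,0]},
  {"offset": [0.0005,0,0],"dr": [0,0,0]},
  {"offset": [0.0005,0,0],"dr": [0,0,0]},
  {"offset": [0.0005,0,0],"dr": [0,0,0]},
  {"offset": [0.0005,0,0],"dr": [0,0,0]},
  {"offset": [0.0005,0,0],"dr": [0,0,0]},
  {"offset": [0.0005,0,0],"dr": [0,0,0]},
  {"offset": [0.0005,0,0],"dr": [0,0,0]},
  {"offset": [0.0005,0,0],"dr": [0,0,0]},
  {"offset": [0.0005,0,0],"dr": [0,0,0]},
], gripper=1)

```text
time_s: 12.52
position: [0.4773, -0.2153, 0.0123]
tcp_rot: [[-0.94, 0.342, 0.0], [0.342, 0.94, -0.0], [-0.001, -0.0, -1.0]]
force: [-0.5, 0.4, 4.7]
opening: 0.361
grasp_force: 30.0
```

```bash
python3 -c "
from h import *
go([.4779,-.2156,.013],70); s=bot.read_state(); R=np.array(s['tcp_rot']); print('cap in tool',R.T@(np.array([.4779,-.2156,0])-s['position']))"
```

```text
t 12.52 pos [ 0.4773 -0.2153  0.0123] F [-0.5  0.4  4.7] offset [-0.0007 -0.     -0.0007] dr [-0.01  0.03  0.  ]
cap in tool [-6.76323737e-04 -2.60616213e-05  1.23216262e-02]
```

Emit:
servo_tool([
  {"offset": [0,0,-0.03],"dr": [0,0,0]},
  {"offset": [0,0,-0.06],"dr": [0,0,0]},
  {"offset": [0,0,-0.09],"dr": [0,0,0]},
  {"offset": [0,0,-0.12],"dr": [0,0,0]},
  {"offset": [0,0,-0.12],"dr": [0,0,0]},
  {"offset": [0,0,-0.12],"dr": [0,0,0]},
  {"offset": [0,0,-0.12],"dr": [0,0,0]},
])

```text
time_s: 13.1
position: [0.4765, -0.2148, 0.1314]
tcp_rot: [[-0.94, 0.342, -0.001], [0.342, 0.94, 0.001], [0.001, 0.0, -1.0]]
force: [-0.5, -0.3, -0.3]
opening: 0.359
grasp_force: 30.0
```

```bash
python3 -c "
from h import *
go([.5527,.2002,.12],70)"
```

```text
t 13.1 pos [ 0.4765 -0.2148  0.1314] F [-0.5 -0.3 -0.3] offset [0.0703 0.4161 0.0116] dr [ 0.02 -0.07  0.  ]
```

Emit:
servo_tool([
  {"offset": [0.0057,0.034,0.0],"dr": [0,0,0]},
  {"offset": [0.0115,0.068,0.0],"dr": [0,0,0]},
  {"offset": [0.0172,0.102,0.0],"dr": [0,0,0]},
  {"offset": [0.023,0.136,0.0],"dr": [0,0,0]},
  {"offset": [0.0287,0.17,0.0],"dr": [0,0,0]},
  {"offset": [0.0345,0.204,0.0],"dr": [0,0,0]},
  {"offset": [0.0402,0.238,0.0],"dr": [0,0,0]},
  {"offset": [0.046,0.272,0.0],"dr": [0,0,0]},
  {"offset": [0.0517,0.306,0.0],"dr": [0,0,0]},
  {"offset": [0.0575,0.34,0.0],"dr": [0,0,0]},
  {"offset": [0.0632,0.374,0.0],"dr": [0,0,0]},
  {"offset": [0.0703,0.416,0.0],"dr": [0,0,0]},
  {"offset": [0.0703,0.416,0.012],"dr": [0,0,0]},
  {"offset": [0.0703,0.416,0.03],"dr": [0,0,0]},
  {"offset": [0.0703,0.416,0.05],"dr": [0,0,0]},
  {"offset": [0.0703,0.416,0.05],"dr": [0,0,0]},
  {"offset": [0.0703,0.416,0.05],"dr": [0,0,0]},
  {"offset": [0.0703,0.416,0.05],"dr": [0,0,0]},
  {"offset": [0.0703,0.416,0.05],"dr": [0,0,0]},
])

```text
time_s: 14.68
position: [0.5539, 0.1994, 0.0824]
tcp_rot: [[-0.939, 0.343, 0.001], [0.343, 0.939, 0.0], [-0.001, 0.0, -1.0]]
force: [-0.4, 0.8, -0.4]
opening: 0.358
grasp_force: 30.0
```

```bash
python3 - <<'E'
from h import *
go([.5527,.2002,.065],70)
c=shot('scene','s2'); p=px('s2',[.5534,.2,.05]); u,v=p.astype(int); print(p)
im=cv2.imread('pics/s2.png')
cv2.imwrite('pics/s2c.png',cv2.resize(im[v-35:v+35,u-45:u+45],None,fx=8,fy=8,interpolation=cv2.INTER_CUBIC))
E
```

```text
t 14.68 pos [0.5539 0.1994 0.0824] F [-0.4  0.8 -0.4] offset [0.0014 0.0004 0.0174] dr [ 0.03  0.05 -0.03]
[326.45366939 192.00550348]
```

View pics/s2c.png

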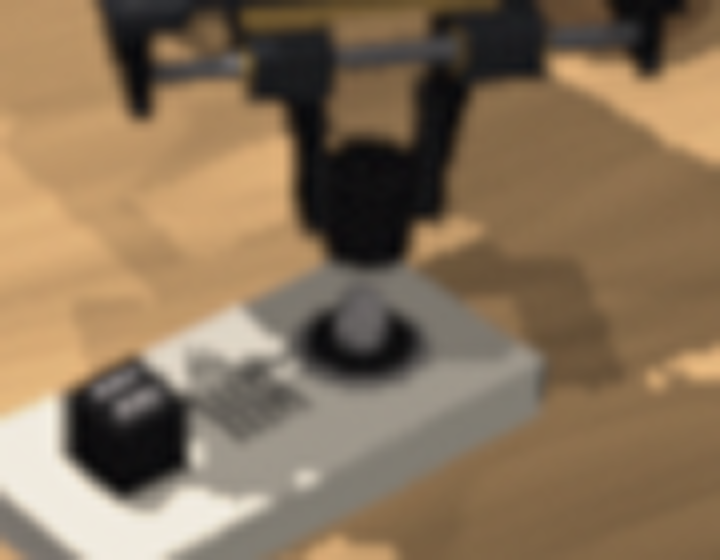

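The scene crop shows the cap axis at x≈367 and the stud at x≈362, with the block seated upright at (125,425). I'll check the image lean before descending.

```bash
python3 - <<'E'
from h import *
for z in(.03,.045,.07,.1):
  p=px('s2',[.5534,.2,z]); print(z,((p-[326-45,192-35]+.44)*8).round(1))
p=px('s2',[.5544,.2016,.07]);print(((p-[281,157]+.44)*8).round(1))
E
```

```text
0.03 [365.  329.6]
0.045 [366.6 295.1]
0.07 [369.4 236.7]
0.1 [372.8 164.7]
[374.9 236.9]
```

After allowing for the lean, they line up within about 1 mm. Descend.

Emit:
servo_tool([
  {"offset": [0.001,0.0004,0.008],"dr": [0,0,0]},
  {"offset": [0.001,0.0004,0.014],"dr": [0,0,0]},
  {"offset": [0.001,0.0004,0.018],"dr": [0,0,0]},
  {"offset": [0.001,0.0004,0.022],"dr": [0,0,0]},
  {"offset": [0.001,0.0004,0.025],"dr": [0,0,0]},
  {"offset": [0.001,0.0004,0.0265],"dr": [0,0,0]},
  {"offset": [0.001,0.0004,0.0265],"dr": [0,0,0]},
  {"offset": [0.001,0.0004,0.0265],"dr": [0,0,0]},
])

```text
time_s: 15.4
position: [0.5525, 0.2005, 0.0554]
tcp_rot: [[-0.94, 0.342, -0.0], [0.342, 0.94, 0.0], [0.0, 0.0, -1.0]]
force: [0.4, 0.0, -0.2]
opening: 0.359
grasp_force: 30.0
```

```bash
python3 -c "
from h import *
go([.5527,.2002,.0373],70)"
```

```text
t 15.4 pos [0.5525 0.2005 0.0554] F [ 0.4  0.  -0.2] offset [-0.0003 -0.0002  0.0181] dr [ 0.   -0.    0.01]
```

Emit:
servo_tool([
  {"offset": [0,0,0.003],"dr": [0,0,0]},
  {"offset": [0,0,0.006],"dr": [0,0,0]},
  {"offset": [0,0,0.008],"dr": [0,0,0]},
  {"offset": [0,0,0.01],"dr": [0,0,0]},
  {"offset": [0,0,0.012],"dr": [0,0,0]},
  {"offset": [0,0,0.014],"dr": [0,0,0]},
  {"offset": [0,0,0.016],"dr": [0,0,0]},
  {"offset": [0,0,0.018],"dr": [0,0,0]},
  {"offset": [0,0,0.019],"dr": [0,0,0]},
  {"offset": [0,0,0.019],"dr": [0,0,0]},
  {"offset": [0,0,0.019],"dr": [0,0,0]},
  {"offset": [0,0,0.019],"dr": [0,0,0]},
])

```text
time_s: 16.4
position: [0.5526, 0.2004, 0.0372]
tcp_rot: [[-0.94, 0.342, 0.0], [0.342, 0.94, -0.0], [-0.0, -0.0, -1.0]]
force: [-3.0, -0.8, 8.3]
opening: 0.358
grasp_force: 30.0
```

Emit:
servo_tool([
  {"offset": [0,0,0.001],"dr": [0,0,0]},
  {"offset": [0,0,0.002],"dr": [0,0,0]},
  {"offset": [0,0,0.002],"dr": [0,0,0]},
  {"offset": [0,0,0.002],"dr": [0,0,0]},
  {"offset": [0,0,0.002],"dr": [0,0,0]},
  {"offset": [0,0,0.002],"dr": [0,0,0]},
  {"offset": [0,0,0.002],"dr": [0,0,0]},
  {"offset": [0,0,0.002],"dr": [0,0,0]},
])

```text
time_s: 17.07
position: [0.5527, 0.2004, 0.037]
tcp_rot: [[-0.94, 0.342, 0.001], [0.342, 0.94, -0.0], [-0.001, 0.0, -1.0]]
force: [-3.7, -2.2, 19.8]
opening: 0.358
grasp_force: 30.0
```

```bash
python3 - <<'E'
from h import *
go([.5527,.2002,.0373],70)
c=shot('scene','s3'); im=cv2.imread('pics/s3.png')
cv2.imwrite('pics/s3c.png',cv2.resize(im[157:227,281:371],None,fx=8,fy=8,interpolation=cv2.INTER_CUBIC))
for z in (.025,.061): print(((px('s3',[.5534,.2,z])-[281,157]+.44)*8).round(1))
E
```

```text
t 17.07 pos [0.5527 0.2004 0.037 ] F [-3.7 -2.2 19.8] offset [-0.0001 -0.0001 -0.0003] dr [0.01 0.05 0.02]
[364.4 341. ]
[368.4 257.9]
```

View pics/s3c.png

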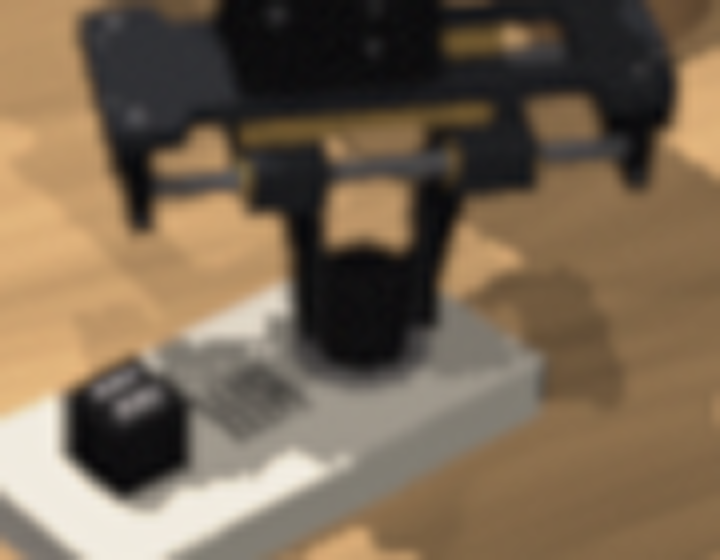

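The picture shows the cap down on the flange at (365,360) and the block seated at (125,425). Force rose from 8 N to 20 N with almost no further travel, at the height expected for fully snapped and fully pressed, so the button is on its stop. Handing in while pressing.

```bash
python3 -c "
from h import *
print(ticket.hand_in())"
```

```text
the job is handed in; nothing more can be done
None
```

I handed the job in with the battery block fully home in its socket, the cap snapped on, and the arm still holding the button down on its stop at about 20 N; the hand-in returned no verdict.

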